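# Set the leg of a bakery sign stand to length and hold its cam lever shut

## Task

A counter sign stand lies in its cradle with its spring-loaded leg run in and its cam lever open. Draw the leg out by its foot plate until its end is level with the brass gate, and only then, without letting the leg slip back, swing the cam lever fully closed against the leg. Finish with the gripper still holding the leg at the gate and squeezing the lever shut (the clamp screw will be tightened while you hold), and leave the things around the stand alone.

Things in the scene. Friction and masses are not known exactly. Their poses are not given: they have to be found in the camera images.
- stand: Sign stand in a wooden cradle, fixed. Origin on the counter straight under the sleeve's mouth. x points out of the mouth, the way the leg draws out; z up; y is the side of the leg's foot plate; the lever is on the -y side. All sizes in mm. Cradle board 12 thick, 90 wide, reaching 210 beyond the mouth; free space for fingers above it on both sides of leg and lever.
- mouth (a point): Centre of the mouth of the level aluminium sleeve, 60 above the counter, on the leg's centre line; axes as the stand. Black collar 32 wide x 34 tall at the mouth, sleeve 28 wide x 30 tall behind it, slate board farther back.
- leg (a joint): How far the leg is drawn out (m): 0 run in (start), 0.060 at its stop. A spring always pulls it in, 3.0 N at 0 to 4.5 N at 0.060: let go, it runs home, even with the lever closed (clamp screw loose). Steel bar 16 wide (y) x 20 tall, centre line 60 above the counter; it cannot turn or move sideways.
- foot (a point): Middle of the inner face (towards the sleeve) of the leg's foot plate, 20 beyond the mouth with the leg in, 34 to +y of the centre line, 60 above the counter. Steel plate on the +y side only, from 6 to 62 off the centre line, 10 thick (x), 31 to 81 above the counter. With open fingers astride leg and lever, the +y finger can push this face outward (+x).
- leg_end (a point): Centre of the square outer end of the leg, 75 beyond the foot plate's inner face along x, 60 above the counter.
- mark (a point): Length mark: point in the middle of the brass gate, on the leg's centre line, 60 above the counter, axes as the stand. Two fixed upright blades 3 thick (x), 8 wide, either side of the leg, inner edges 12 from its centre line, tops 82 above the counter. The leg is at length when its end is level with this point along x; that takes 28 to 45 of drawing out.
- lever (a joint): Angle of the cam lever (rad): 0 closed, lying along the leg; 0.40 fully open, swung out level to the -y side. Starts 0.30 to 0.40 open. Stiff pivot: it stays where it is left, about 0.12 N m to move (3 N near the middle).
- lever_tip (a point): Tip of the cam lever, a black bar 10 thick x 24 tall centred 60 above the counter. Upright pivot at stand x -4, y -16; tip 80 from it. Closed, its outer face is 21 to -y of the leg's centre line: lever and leg together 29 across (y -21 to +8). Open, they are up to 58 across just inside the drawn-out foot plate.
- jug_c (a point): White mug, bystander, 85 tall, rim 72 across; point at half height on its axis.
- tag_c (a point): Small slate price tag in a wooden foot, bystander, 100 wide, 88 tall; point 44 up.
- tart_c (a point): Fruit tart, bystander, 74 across, 26 tall; point 12 up.

How it is judged:
On the way:
1. The leg is held at the length mark with the lever still open (x of leg_end in the frame of mark between -0.006 and 0.006 m and value of joint lever above 0.2 rad and contact force between the fingers and leg above 0.5 N), for 0.2 s.
At the end, for the whole second after the job is handed in: The leg's end is within 5 mm of the length mark along the leg and still, the lever is closed to within 0.05 rad, and the fingers press both leg and lever with more than 2 N, through the last second (x of leg_end in the frame of mark between -0.005 and 0.005 m and value of joint lever below 0.05 rad and contact force between the fingers and leg above 2 N and contact force between the fingers and lever above 2 N and velocity of joint leg between -0.01 and 0.01 m/s); the arm keeps its last pose, push and grip.
It fails at once if the lever is closed (below 0.12 rad) while the leg is more than 10 mm off its mark (value of joint lever below 0.12 rad and not (x of leg_end in the frame of mark between -0.01 and 0.01 m)).
It fails at once if a bystander is pushed more than 30 mm (distance of any of jug_c, tag_c, tart_c from where it was at the start of the episode above 0.03 m).
It also fails if it takes over 35 s, if anything falls off the work surface, if the arm or the gripper's body presses on something with over 40 N, if the wrist force passes 120 N, or if a joint passes its speed limit or range.

## Robot

A 6-joint arm with a two-finger parallel gripper is mounted at the origin on the work surface. World frame = base frame: x ahead of the robot, y to its left, z up, the work surface at z = 0. Lengths are in m, angles in rad, forces in N, time in s.
With the tool pointing down it reaches from about 0.275 to 0.75 m from the base axis. Payload 10.2 kg.
Tool frame: the origin (TCP) lies midway between the tips of the shut fingers; the grasp point (between the pads) lies 19 mm behind it; z points along the fingers, y is the line along which they close (so a half turn about z gives the same grasp; the last joint's range is limited). The gripper opens to 85 mm and grips with 20 to 120 N. Pads are 22 mm wide; open, the fingers measure 114 mm over their backs; the gripper's body (76 mm by 85 mm) begins 54 mm behind the grasp point. The pads swing forward as they close: fully open they stand 13 mm farther back than shut.
Start: joints at [-1.521, 0.313, 1.498, -0, 1.331, -0.223], TCP at [0.141, -0.506, 0.231] pointing down, gripper open.
Joint ranges: [-2.94, 2.94], [-0.97, 2.17], [0.19, 2.56], [-1.23, 4.37], [0.02, 3.11], [-2.88, 2.88]. Speed limits (rad/s): [2.39, 2.39, 3.01, 3.14, 3.14, 3.14].

## Interface

Orientations are given as a unit quaternion [x, y, z, w].
In Python, from rig import r gives the robot as it stands.
- The arm moves only by the tool step_arm, never from a script. Its argument "series" is a list of rows, each an object of numbers: "grip": the gripper command: -1 is shut, 1 is fully open, values between are in proportion; "x", "y", "z": the shift along the tool's x, y, z as a fraction of full scale; "wx", "wy", "wz": the turn, a rotation vector about the tool's x, y, z as a fraction of full scale. A call has 1 to 10 rows; each row shifts and turns the commanded pose from where the row before left it, along the tool's axes as they then stand; what a row does not reach is not made up. Full scale, the value 1, is 15 cm for a shift and pi/4 rad for a turn. A row lasts 1/10 s, in which the tool goes at most 50 mm and 8.59 degrees, less where a joint would pass 70% of its speed; a pose out of reach is approached as far as the arm can. A call with a number of a shift or a turn outside -1 to 1 is refused whole. A call with a gripper value outside its range is refused whole. The fingers move at their own pace and stop on an object; "force" is the grip in N (left out, the last holds). Time passes only in rows, so rows that do not move let the fingers close. It gives the time, the measured TCP pose, the force, the opening and the grip force at its end, in the units of the state.
- r.get_state(): the state, without advancing time (a new reading comes with each control period).
- r.get_image(name): name is "scene" or "top" or "wrist"; returns a dict with "pixels" (420x560x3 uint8, blue, green, red), "camera_matrix" (3x3 intrinsics, pixels), "R" (3x3) and "t" (3): a world point X has camera coordinates R X + t. Camera axes: x right, y down, z forward; pixel columns grow to the right and rows downward; lengths in m; the calibration is good to about 2 mm. A picture is of the moment at which its call begins. There is no depth.
- r.close_job(): hands the job in; it is judged then, once.
The state is a dict: "time": time; "joint_pos": joint angles; "dq": joint speeds; "effort": joint torques, N m; "eef_pos": TCP position; "orientation": TCP orientation; "contact_force": force on the tool from outside, world axes, zero at the start; "wrist_torque": the same for the moment, N m; "opening": finger opening in m; "grasp_force": force on a finger pad.
Only numpy, scipy, OpenCV 4.12 (cv2) and the standard library are available. Lean on these libraries where they do the work, as an engineer would, in place of code of your own. Each camera call takes 0.05 s, during which the arm holds its last target. There are 200 camera calls.

## Working session

There is one attempt and no reset: what is moved stays moved. The work goes in short steps, Python scripts to look and compute and a tool call to move; the robot and the scene stay as the last step left them, time stands still between calls to the robot, and variables do not carry over. Pictures are saved under pics/ and viewed, at most 10 in all, crops included, and the job is handed in when it is done.

Besides the shell and the picture viewer there is one more tool, called as name([rows], argument=value, ...), one row to a line, values as JSON. step_arm: Moves the arm, as the interface text tells. Shift numbers are shares of 15 cm and turn numbers shares of pi/4 rad, none past 1 either way. Its arguments: {"type":"object","properties":{"series":{"type":"array","items":{"type":"object","properties":{"grip":{"type":"number"},"x":{"type":"number","minimum":-1,"maximum":1},"y":{"type":"number","minimum":-1,"maximum":1},"z":{"type":"number","minimum":-1,"maximum":1},"wx":{"type":"number","minimum":-1,"maximum":1},"wy":{"type":"number","minimum":-1,"maximum":1},"wz":{"type":"number","minimum":-1,"maximum":1}}}},"force":{"type":"number"}},"required":["series"]}

```bash
mkdir -p pics
cat > h.py <<'E'
import numpy as np, cv2, pickle
from rig import r
def snap(n):
    for c in n:
        d=r.get_image(c); pickle.dump(d,open(f'pics/{c}.pkl','wb'))
        yield c,d
def ray(d,u,v):
    K,R,t=map(np.array,(d['camera_matrix'],d['R'],d['t']))
    return -R.T@t, R.T@np.linalg.solve(K,[u,v,1])
def atz(d,u,v,z):
    o,k=ray(d,u,v); return o+k*(z-o[2])/k[2]
def proj(d,X):
    K,R,t=map(np.array,(d['camera_matrix'],d['R'],d['t']))
    c=(R@np.atleast_2d(X).T).T+t; p=(K@c.T).T; return p[:,:2]/p[:,2:]
E
python3 - <<'E'
from h import *
for c,d in snap(['top','scene']):
    cv2.imwrite(f'pics/{c}0.png',d['pixels']); print(c,-np.array(d['R']).T@d['t'])
s=r.get_state(); print(s)
E
```

```text
top [0.49253128 0.02739678 0.94377919]
scene [1.3241716  0.39249554 0.66146407]
{'time': 0.1, 'joint_pos': array([-1.52142071e+00,  3.13386625e-01,  1.49835495e+00, -5.83201668e-06,
        1.33099079e+00, -2.23400800e-01]), 'dq': array([ 0.00124644,  0.00105309, -0.00098518, -0.00088256, -0.00220586,
        0.00124284]), 'effort': array([ 2.57778294e-03, -4.12905014e+01, -2.60145289e+01, -9.32859916e-05,
        2.98811727e-03, -7.94585389e-06]), 'eef_pos': array([ 0.1414133 , -0.50536156,  0.23079842]), 'orientation': array([ 9.90713282e-01,  1.35966426e-01,  4.67004307e-05, -5.67943766e-04]), 'contact_force': array([1.03250699, 0.15307986, 0.4825846 ]), 'wrist_torque': array([-0.00904604, -0.0104686 ,  0.04400578]), 'grasp_force': 0.0, 'opening': 0.08578963760685926}
```

View pics/top0.png

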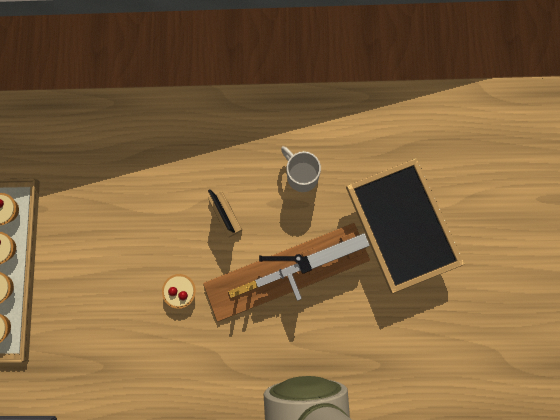

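View pics/scene0.png

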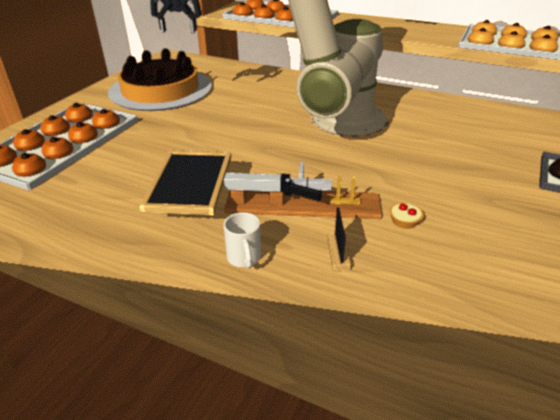

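The top view shows the stand at (200–370, 225–320): mouth near (305,263), foot plate (293,285), gate (240,292), lever tip (262,258). The mug is at (303,168), the tag at (225,212) and the tart at (179,292). I'll enlarge the stand.

Run:
```python
from h import *
d=pickle.load(open('pics/top.pkl','rb'))
cv2.imwrite('pics/topc.png',cv2.resize(d['pixels'][220:330,200:380-30],None,fx=5,fy=5,interpolation=cv2.INTER_CUBIC))
```

```text
(no output)
```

View pics/topc.png

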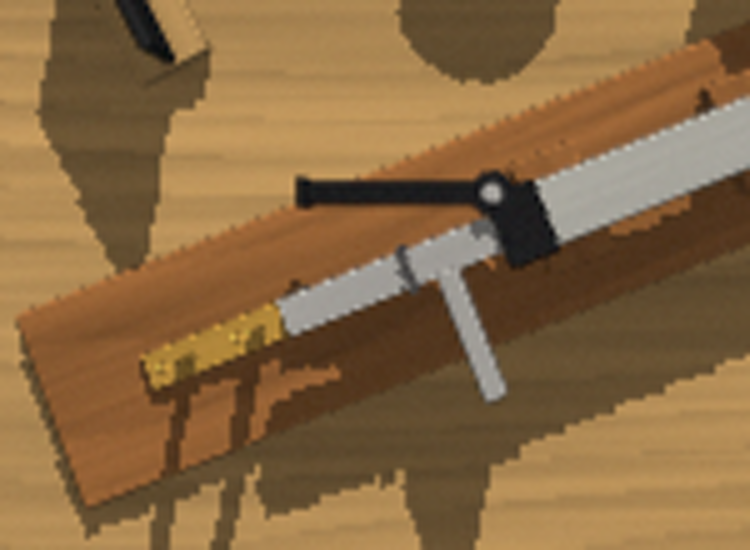

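```bash
cat >> h.py <<'E'
def W(p,X):
    X=np.atleast_2d(X)*.001; c,s=np.cos(p[2]),np.sin(p[2])
    return np.c_[p[0]+c*X[:,0]-s*X[:,1], p[1]+s*X[:,0]+c*X[:,1], X[:,2]]
E
python3 - <<'E'
from h import *
from scipy.optimize import least_squares as ls
d=pickle.load(open('pics/top.pkl','rb'))
obs=np.array([(85,508),(18,320),(485,402),(507,395),(278,302),(292,335),(491,190)])/5+[200,220]-.4
X=[(210,45,12),(210,-45,12),(30,62,81),(20,62,81),(95,-8,70),(95,8,70),(-4,-16,74)]
f=lambda p:(proj(d,W(p,X))-obs).ravel()
s=ls(f,[.45,0,1.9]);p=s.x;print(p,np.degrees(p[2]),f(p).reshape(-1,2).round(2))
np.save('p.npy',p)
sc=pickle.load(open('pics/scene.pkl','rb'))
print('loc of blades if x=123..140, tops', [( (proj(d,W(p,[(x,y,82)]))[0]-[200,220])*5).round() if 0 else ((proj(d,W(p,[(x,y,82)]))[0]-[199.6,219.6])*5).round() for x in (123,140) for y in(-16,16)])
print('scene',proj(sc,W(p,[(95,0,60),(123,0,82),(140,0,82)])).round(1), 'lever tip z72 stand:')
t=atz(d,200+300/5-.4,220+192/5-.4,.072)[:2]-W(p,[(-4,-16,0)])[0,:2]
print(np.hypot(*t),p[2]-np.arctan2(t[1],t[0]))
for n,(u,v,z) in dict(mug=(303,168,.085),tag=(225,212,.04),tart=(179,292,.02)).items():
    q=atz(d,u,v,z); v=q-W(p,[(0,0,0)])[0]; c,s_=np.cos(p[2]),np.sin(p[2]); print(n,q.round(3),'stand',(c*v[0]+s_*v[1]).round(3),(-s_*v[0]+c*v[1]).round(3))
im=sc['pixels'][165:225,270:395]
cv2.imwrite('pics/scc.png',cv2.resize(im,None,fx=6,fy=6,interpolation=cv2.INTER_CUBIC))
E
```

```text
[0.49487279 0.01930481 1.94251265] 111.29777646547606 [[ 0.41  0.6 ]
 [-0.69 -0.8 ]
 [ 0.38  0.26]
 [ 0.59 -0.23]
 [-0.46 -0.39]
 [-0.4   0.34]
 [ 0.11  0.17]]
loc of blades if x=123..140, tops [array([202., 309.]), array([230., 383.]), array([163., 324.]), array([191., 399.])]
scene [[330.2 182.9]
 [343.2 175.1]
 [350.8 175.3]] lever tip z72 stand:
0.07893746073770384 0.3788085824754255
mug [0.697 0.008 0.085] stand -0.084 -0.184
tag [0.613 0.178 0.04 ] stand 0.105 -0.168
tart [0.442 0.281 0.02 ] stand 0.263 -0.045
```

View pics/scc.png

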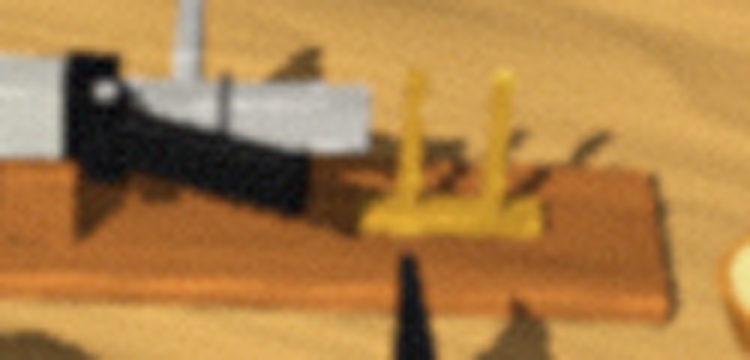

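The scene crop shows the leg end at (368,118), and two brass uprights with tops at (415,72) and (500,72). These look further apart along x than one gate should allow, so I'll check them from close. I'll move above the stand first, then turn.

step_arm([
  {"x": 0.206,"y": -0.18,"grip": 1},
  {"x": 0.206,"y": -0.18,"grip": 1},
  {"x": 0.206,"y": -0.18,"grip": 1},
  {"x": 0.206,"y": -0.18,"grip": 1},
  {"x": 0.206,"y": -0.18,"grip": 1},
  {"x": 0.206,"y": -0.18,"grip": 1},
  {"x": 0.206,"y": -0.18,"grip": 1},
  {"x": 0.206,"y": -0.18,"grip": 1},
  {"x": 0.206,"y": -0.18,"grip": 1},
  {"x": 0.206,"y": -0.18,"grip": 1},
])

```text
$.series[0]: bad value
```

step_arm([
  {"x": 0.206,"y": -0.18,"grip": 1},
  {"x": 0.206,"y": -0.18,"grip": 1},
  {"x": 0.206,"y": -0.18,"grip": 1},
  {"x": 0.206,"y": -0.18,"grip": 1},
  {"x": 0.206,"y": -0.18,"grip": 1},
  {"x": 0.206,"y": -0.18,"grip": 1},
])

```text
$.series[0]: bad value
```

step_arm([
  {"wz": -0.1777,"grip": 1},
  {"wz": -0.1777,"grip": 1},
  {"wz": -0.1777,"grip": 1},
  {"wz": -0.1777,"grip": 1},
  {"wz": -0.1777,"grip": 1},
  {"wz": -0.1777,"grip": 1},
])

```text
$.series[0]: bad value
```

step_arm([
  {"wz": -0.1777,"grip": 1},
  {"wz": -0.1777,"grip": 1},
  {"wz": -0.1777,"grip": 1},
  {"wz": -0.1777,"grip": 1},
  {"wz": -0.1777,"grip": 1},
  {"wz": -0.1777,"grip": 1},
  {"grip": 1},
  {"grip": 1},
])

```text
$.series[0]: bad value
```

Run:
```python
from h import *
for c,d in snap(['wrist']): cv2.imwrite('pics/w1.png',cv2.resize(d['pixels'],(800,600),interpolation=cv2.INTER_CUBIC)); print(-np.array(d['R']).T@d['t'])
s=r.get_state(); print(s['time'],s['eef_pos'],s['orientation'],np.degrees(2*np.arctan2(s['orientation'][1],s['orientation'][0])))
p=np.load('p.npy')
print((proj(d,W(p,[(0,0,60),(20,34,60),(95,0,70),(95,-8,70),(95,8,70),(-4,-16,74),(20,62,81),(130,0,82)]))*800/560).round())
```

```text
[ 0.2195436  -0.48493614  0.37400669]
0.15 [ 0.14142433 -0.505403    0.23088162] [ 9.90711572e-01  1.35979265e-01  3.70187745e-05 -4.68684862e-04] 15.630501394393958
[[ -847. -1163.]
 [ -817.  -976.]
 [-1194. -1182.]
 [-1221. -1229.]
 [-1167. -1137.]
 [ -990. -1376.]
 [ -887.  -958.]
 [-1416. -1256.]]
```

View pics/w1.png

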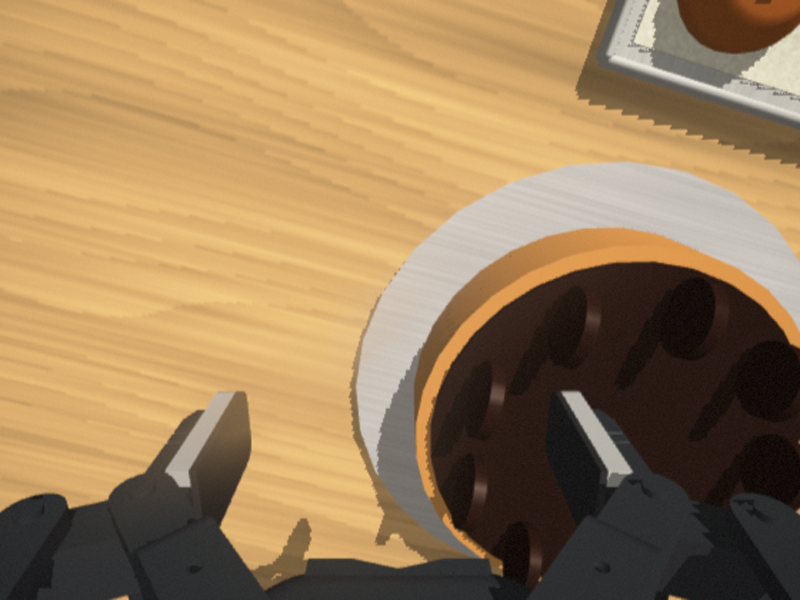

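The moves were refused, so the view shows only the cake below the starting gripper at (620,420). Rows probably need all seven fields.

step_arm([
  {"x": 0.206,"y": -0.18,"z": 0,"wx": 0,"wy": 0,"wz": 0,"grip": 1},
  {"x": 0.206,"y": -0.18,"z": 0,"wx": 0,"wy": 0,"wz": 0,"grip": 1},
  {"x": 0.206,"y": -0.18,"z": 0,"wx": 0,"wy": 0,"wz": 0,"grip": 1},
  {"x": 0.206,"y": -0.18,"z": 0,"wx": 0,"wy": 0,"wz": 0,"grip": 1},
  {"x": 0.206,"y": -0.18,"z": 0,"wx": 0,"wy": 0,"wz": 0,"grip": 1},
  {"x": 0.206,"y": -0.18,"z": 0,"wx": 0,"wy": 0,"wz": 0,"grip": 1},
  {"x": 0.206,"y": -0.18,"z": 0,"wx": 0,"wy": 0,"wz": 0,"grip": 1},
  {"x": 0.206,"y": -0.18,"z": 0,"wx": 0,"wy": 0,"wz": 0,"grip": 1},
], force=20)

```text
time: 0.95
eef_pos: [0.3218, -0.2294, 0.2313]
orientation: [0.991, 0.136, 0.0, 0.0]
contact_force: [1.2, -0.6, 0.4]
opening: 0.0851
grasp_force: 0.0
```

step_arm([
  {"x": 0.206,"y": -0.18,"z": 0,"wx": 0,"wy": 0,"wz": 0,"grip": 1},
  {"x": 0.206,"y": -0.18,"z": 0,"wx": 0,"wy": 0,"wz": 0,"grip": 1},
  {"x": 0.206,"y": -0.18,"z": 0,"wx": 0,"wy": 0,"wz": 0,"grip": 1},
  {"x": 0.206,"y": -0.18,"z": 0,"wx": 0,"wy": 0,"wz": 0,"grip": 1},
  {"x": 0.206,"y": -0.18,"z": 0,"wx": 0,"wy": 0,"wz": 0,"grip": 1},
  {"x": 0.206,"y": -0.18,"z": 0,"wx": 0,"wy": 0,"wz": 0,"grip": 1},
  {"x": 0.206,"y": -0.18,"z": 0,"wx": 0,"wy": 0,"wz": 0,"grip": 1},
  {"x": 0.206,"y": -0.18,"z": 0,"wx": 0,"wy": 0,"wz": 0,"grip": 1},
])

```text
time: 1.75
eef_pos: [0.5018, 0.0454, 0.2312]
orientation: [0.991, 0.136, -0.0, 0.0]
contact_force: [0.0, -0.8, 0.5]
opening: 0.0853
grasp_force: 0.0
```

step_arm([
  {"x": 0,"y": 0,"z": 0,"wx": 0,"wy": 0,"wz": -0.1777,"grip": 1},
  {"x": 0,"y": 0,"z": 0,"wx": 0,"wy": 0,"wz": -0.1777,"grip": 1},
  {"x": 0,"y": 0,"z": 0,"wx": 0,"wy": 0,"wz": -0.1777,"grip": 1},
  {"x": 0,"y": 0,"z": 0,"wx": 0,"wy": 0,"wz": -0.1777,"grip": 1},
  {"x": 0,"y": 0,"z": 0,"wx": 0,"wy": 0,"wz": -0.1777,"grip": 1},
  {"x": 0,"y": 0,"z": 0,"wx": 0,"wy": 0,"wz": -0.1777,"grip": 1},
])

```text
time: 2.35
eef_pos: [0.501, 0.0437, 0.231]
orientation: [0.848, 0.529, -0.0, -0.0]
contact_force: [-0.2, 0.2, 1.1]
opening: 0.0854
grasp_force: 0.0
```

step_arm([
  {"x": 0,"y": 0,"z": 0,"wx": 0,"wy": 0,"wz": -0.1777,"grip": 1},
  {"x": 0,"y": 0,"z": 0,"wx": 0,"wy": 0,"wz": -0.1777,"grip": 1},
  {"x": 0,"y": 0,"z": 0,"wx": 0,"wy": 0,"wz": -0.1777,"grip": 1},
  {"x": 0,"y": 0,"z": 0,"wx": 0,"wy": 0,"wz": -0.1777,"grip": 1},
  {"x": 0,"y": 0,"z": 0,"wx": 0,"wy": 0,"wz": -0.1777,"grip": 1},
  {"x": 0,"y": 0,"z": 0,"wx": 0,"wy": 0,"wz": -0.1777,"grip": 1},
  {"x": 0,"y": 0,"z": 0,"wx": 0,"wy": 0,"wz": 0,"grip": 1},
  {"x": 0,"y": 0,"z": 0,"wx": 0,"wy": 0,"wz": 0,"grip": 1},
])

```text
time: 3.15
eef_pos: [0.5011, 0.0437, 0.2312]
orientation: [0.564, 0.826, -0.0, -0.0]
contact_force: [-0.2, 0.1, 0.4]
opening: 0.0855
grasp_force: 0.0
```

Run:
```python
from h import *
for c,d in snap(['wrist']): cv2.imwrite('pics/w2.png',cv2.resize(d['pixels'],(800,600),interpolation=cv2.INTER_CUBIC)); print(-np.array(d['R']).T@d['t'])
s=r.get_state(); print(s['time'],s['eef_pos'],s['orientation'],np.degrees(2*np.arctan2(s['orientation'][1],s['orientation'][0])))
p=np.load('p.npy')
print((proj(d,W(p,[(0,0,60),(20,34,60),(95,0,70),(95,-8,70),(95,8,70),(-4,-16,74),(20,62,81),(130,0,82)]))*800/560).round())
```

```text
[0.47124507 0.11806723 0.37436533]
3.2 [0.50110332 0.04363878 0.23119214] [ 5.63561903e-01  8.26073826e-01 -5.05935079e-05 -1.14962517e-04] 111.39502586891662
[[376. 285.]
 [321. 255.]
 [373. 129.]
 [388. 129.]
 [359. 129.]
 [401. 299.]
 [268. 264.]
 [372.  59.]]
```

View pics/w2.png

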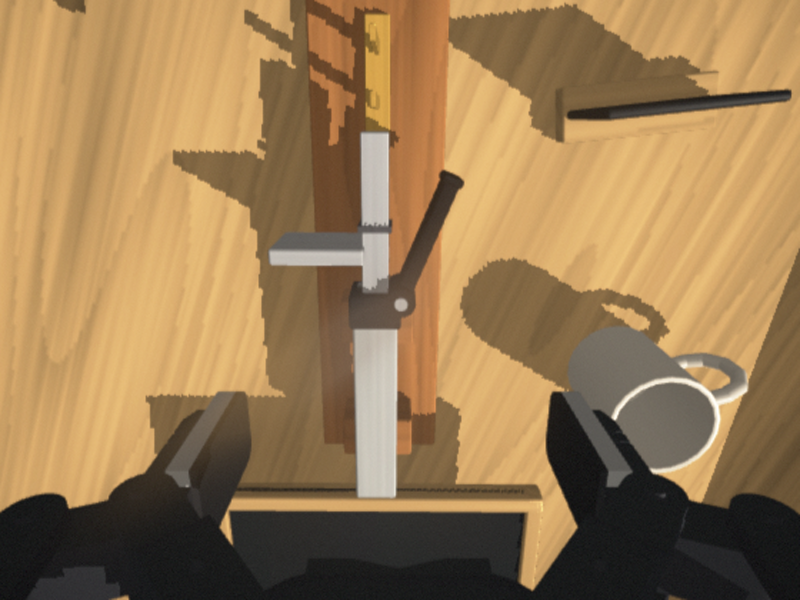

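The wrist view agrees with my fit to about 1 mm: leg end at (374,132), foot plate at (320,258), pivot at (400,304). The brass strip at (377,75) has small uprights near (372,40) and (372,98). I need a closer view of the gate.

step_arm([
  {"x": 0.14,"y": 0,"z": 0,"wx": 0,"wy": 0,"wz": 0,"grip": 1},
  {"x": 0.14,"y": 0,"z": 0.1,"wx": 0,"wy": 0,"wz": 0,"grip": 1},
  {"x": 0.14,"y": 0,"z": 0.1,"wx": 0,"wy": 0,"wz": 0,"grip": 1},
  {"x": 0.0,"y": 0,"z": 0.1,"wx": 0,"wy": 0,"wz": 0,"grip": 1},
  {"x": 0,"y": 0,"z": 0,"wx": 0,"wy": 0,"wz": 0,"grip": 1},
  {"x": 0,"y": 0,"z": 0,"wx": 0,"wy": 0,"wz": 0,"grip": 1},
])

```text
time: 3.8
eef_pos: [0.4782, 0.102, 0.1867]
orientation: [0.563, 0.827, 0.0, 0.0]
contact_force: [0.3, -0.4, 0.3]
opening: 0.0853
grasp_force: 0.0
```

Run:
```python
from h import *
p=np.load('p.npy')
for c,d in snap(['wrist']): pass
q=proj(d,W(p,[(130,0,50)]))[0]; u,v=q.astype(int); u0=max(0,u-80);v0=max(0,v-60)
print(u0,v0,q)
cv2.imwrite('pics/w3.png',cv2.resize(d['pixels'][v0:v0+120,u0:u0+160],None,fx=5,fy=5,interpolation=cv2.INTER_CUBIC))
for x,y,z in [(95,-8,70),(95,8,70),(130,0,82),(130,16,82),(130,-16,82),(130,0,12),(130,16,12)]: print((x,y,z),((proj(d,W(p,[(x,y,z)]))[0]-[u0,v0]+.4)*5).round())
```

```text
180 69 [260.62572315 129.21381856]
(95, -8, 70) [456. 560.]
(95, 8, 70) [347. 560.]
(130, 0, 82) [394. 332.]
(130, 16, 82) [276. 331.]
(130, -16, 82) [512. 332.]
(130, 0, 12) [416. 276.]
(130, 16, 12) [322. 276.]
```

View pics/w3.png

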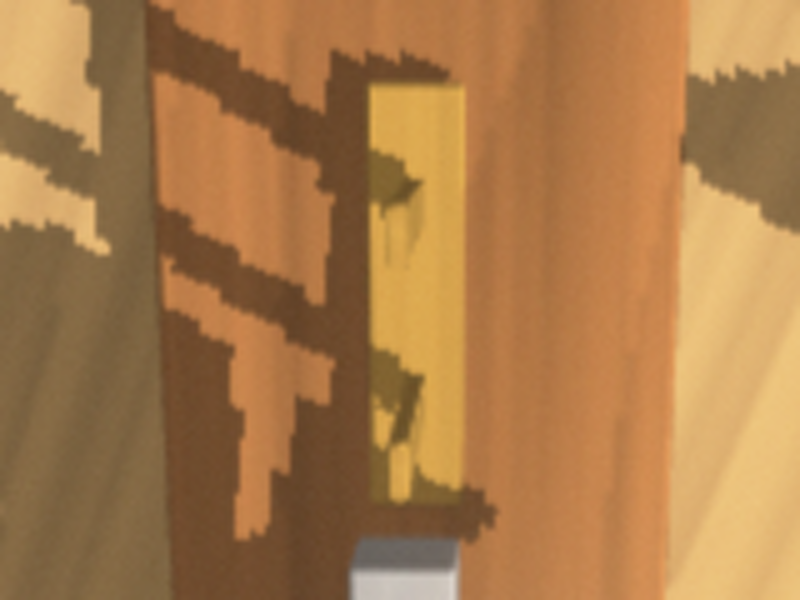

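The strip spans rows 85–503 at columns 370–465 in the crop, centred near (417,294), with the leg end at row 540. The posts are near rows 185–265 and 375–500, on the strip and about 32 mm apart along x. I'll solve for the gate's x from several features.

Run:
```python
from h import *
from scipy.optimize import least_squares as ls
p=np.load('p.npy'); w=pickle.load(open('pics/wrist.pkl','rb')); t=pickle.load(open('pics/top.pkl','rb')); s=pickle.load(open('pics/scene.pkl','rb'))
def sx(d,u,v,z):
    q=atz(d,u,v,z)[:2]-p[:2]; c,a=np.cos(p[2]),np.sin(p[2]); return np.array([c*q[0]+a*q[1],-a*q[0]+c*q[1]])*1e3
pw=lambda u,v:(180+u/5-.4,69+v/5-.4); ps=lambda u,v:(270+u/6-.4,165+v/6-.4); pt=lambda u,v:(200+u/5-.4,220+v/5-.4)
for z in (.012,.018,.024):
    print(z,[sx(w,*pw(417,v),z).round(1) for v in (85,503)], 'top',[sx(t,*pt(*q),z).round(1) for q in ((148,373),(284,320))],'bases w',[sx(w,*pw(*q),z).round(1) for q in ((418,185),(415,378))])
print('leg end w',sx(w,*pw(405,568),.07),sx(w,*pw(405,540),.07))
print('scene leg end',sx(s,*ps(369,88),.07))
for nm,q in dict(a=(416,70),b=(503,70)).items(): print('scene post top',sx(s,*ps(*q),.082))
for nm,q in dict(a=(408,205),b=(494,205)).items(): print('scene post base',[sx(s,*ps(*q),z).round(1) for z in(.012,.02)])
print('wrist post tops',sx(w,*pw(400,500),.082),sx(w,*pw(400,265),.082))
```

```text
0.012 [array([161.3,  -0.6]), array([90.2,  0.1])] top [array([ 1.642e+02, -1.000e-01]), array([100.5,   0.9])] bases w [array([145.2,  -0.6]), array([112.6,   0.3])]
0.018 [array([161.3,  -0.8]), array([91.6, -0.1])] top [array([ 1.632e+02, -1.000e-01]), array([99.9,  0.9])] bases w [array([145.5,  -0.8]), array([113.5,  -0. ])]
0.024 [array([161.3,  -1. ]), array([93. , -0.4])] top [array([ 1.622e+02, -1.000e-01]), array([99.3,  0.9])] bases w [array([145.9,  -1.1]), array([114.5,  -0.3])]
leg end w [93.76615678 -0.4970907 ] [98.02068981 -0.54672304]
scene leg end [ 9.65828105e+01 -9.59559805e-02]
scene post top [113.30281615  -5.27808348]
scene post top [145.67711109  -3.54855463]
scene post base [array([115.2,   6. ]), array([114.3,  -5.3])]
scene post base [array([148.7,   7.8]), array([147.5,  -3.4])]
wrist post tops [106.76185521  -0.51602414] [138.8301783   -0.91804795]
```

The gate's middle is at stand x ≈ 128–129, so the draw is about 33 mm. I'll descend astride the leg with the pads centred at x = 4, y = -15.

step_arm([
  {"x": -0.132,"y": 0,"z": 0,"wx": 0,"wy": 0,"wz": 0,"grip": 1},
  {"x": -0.132,"y": 0,"z": 0,"wx": 0,"wy": 0,"wz": 0,"grip": 1},
  {"x": -0.132,"y": 0,"z": 0,"wx": 0,"wy": 0,"wz": 0,"grip": 1},
  {"x": -0.132,"y": 0,"z": 0,"wx": 0,"wy": 0,"wz": 0,"grip": 1},
  {"x": 0,"y": 0,"z": 0.15,"wx": 0,"wy": 0,"wz": 0,"grip": 1},
  {"x": 0,"y": 0,"z": 0.15,"wx": 0,"wy": 0,"wz": 0,"grip": 1},
  {"x": 0,"y": 0,"z": 0.15,"wx": 0,"wy": 0,"wz": 0,"grip": 1},
  {"x": 0,"y": 0,"z": 0,"wx": 0,"wy": 0,"wz": 0,"grip": 1},
])

```text
time: 4.65
eef_pos: [0.5062, 0.0283, 0.1173]
orientation: [0.563, 0.827, -0.001, -0.002]
contact_force: [0.1, -0.6, 1.0]
opening: 0.0855
grasp_force: 0.0
```

```bash
cat >> h.py <<'E'
def st():
    s=r.get_state(); p=np.load('p.npy'); q=s['eef_pos'][:2]-p[:2]; c,a=np.cos(p[2]),np.sin(p[2]); f=s['contact_force']
    print(s['time'],'stand TCP mm',np.round([1e3*(c*q[0]+a*q[1]),1e3*(-a*q[0]+c*q[1]),1e3*s['eef_pos'][2]],1),'F stand',np.round([c*f[0]+a*f[1],-a*f[0]+c*f[1],f[2]],1),s['opening'],s['grasp_force'])
E
python3 - <<'E'
from h import *
st()
E
```

```text
4.65 stand TCP mm [  4.3 -13.8 117.3] F stand [-0.6  0.1  1. ] 0.08551945451791863 0.0
```

step_arm([
  {"x": 0,"y": 0.007,"z": 0.128,"wx": 0,"wy": 0,"wz": 0,"grip": 1},
  {"x": 0,"y": 0,"z": 0.128,"wx": 0,"wy": 0,"wz": 0,"grip": 1},
  {"x": 0,"y": 0,"z": 0.128,"wx": 0,"wy": 0,"wz": 0,"grip": 1},
  {"x": 0,"y": 0,"z": 0.128,"wx": 0,"wy": 0,"wz": 0,"grip": 1},
  {"x": 0,"y": 0,"z": 0,"wx": 0,"wy": 0,"wz": 0,"grip": 1},
  {"x": 0,"y": 0,"z": 0,"wx": 0,"wy": 0,"wz": 0,"grip": 1},
])

```text
time: 5.25
eef_pos: [0.509, 0.0287, 0.0435]
orientation: [0.562, 0.827, 0.0, 0.001]
contact_force: [-0.0, -0.4, -0.1]
opening: 0.0853
grasp_force: 0.0
```

Run:
```python
from h import *
st()
```

```text
5.25 stand TCP mm [  3.6 -16.6  43.5] F stand [-0.4  0.2 -0.1] 0.08526562944468653 0.0
```

step_arm([
  {"x": 0.05,"y": 0,"z": 0,"wx": 0,"wy": 0,"wz": 0,"grip": 1},
  {"x": 0.05,"y": 0,"z": 0,"wx": 0,"wy": 0,"wz": 0,"grip": 1},
  {"x": 0.05,"y": 0,"z": 0,"wx": 0,"wy": 0,"wz": 0,"grip": 1},
  {"x": 0,"y": 0,"z": 0,"wx": 0,"wy": 0,"wz": 0,"grip": 1},
])

```text
time: 5.65
eef_pos: [0.4998, 0.0507, 0.0426]
orientation: [0.562, 0.827, 0.0, 0.0]
contact_force: [3.3, -2.3, 2.0]
opening: 0.0853
grasp_force: 1.5
```

step_arm([
  {"x": 0.05,"y": 0,"z": 0,"wx": 0,"wy": 0,"wz": 0,"grip": 1},
  {"x": 0.05,"y": 0,"z": 0,"wx": 0,"wy": 0,"wz": 0,"grip": 1},
  {"x": 0,"y": 0,"z": 0,"wx": 0,"wy": 0,"wz": 0,"grip": 1},
  {"x": 0,"y": 0,"z": 0,"wx": 0,"wy": 0,"wz": 0,"grip": 1},
])

```text
time: 6.05
eef_pos: [0.4943, 0.0639, 0.042]
orientation: [0.562, 0.827, -0.0, -0.0]
contact_force: [1.4, -2.1, 2.3]
opening: 0.0854
grasp_force: 1.7
```

Run:
```python
from h import *
st()
```

```text
6.05 stand TCP mm [ 41.8 -15.6  42. ] F stand [-2.5 -0.6  2.3] 0.08539067477847005 1.7355507239699364
```

Run:
```python
from h import *
p=np.load('p.npy')
D=dict(snap(['wrist','scene']))
w,s=D['wrist'],D['scene']
q=proj(w,W(p,[(128,0,60)]))[0].astype(int); print(q)
u0,v0=max(0,q[0]-66),max(0,min(q[1]-75,270))
a=cv2.resize(w['pixels'][v0:v0+150,u0:u0+133],None,fx=3,fy=4,interpolation=cv2.INTER_CUBIC)
a=cv2.resize(a,(400,600)); b=cv2.resize(s['pixels'][150:230,300:380],(400,400),interpolation=cv2.INTER_CUBIC)
c=cv2.resize(s['pixels'][60:420,100:500],(400,200)); print(u0,v0)
cv2.imwrite('pics/w4.png',np.hstack([a,np.vstack([b,c])]))
print('scene pts(crop)',((proj(s,W(p,[(128,-8,70),(113,0,82),(145,0,82)]))-[300,150]+.4)*5).round())
```

```text
[233  63]
167 0
scene pts(crop) [[228. 160.]
 [196. 127.]
 [267. 129.]]
```

View pics/w4.png

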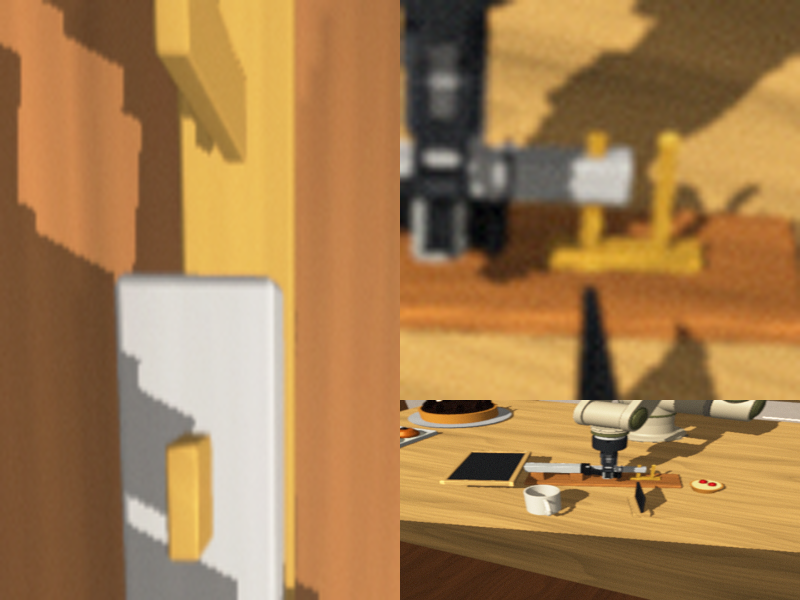

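The leg end (633,160 in the right panel) sits midway between the posts (597 and 667), so the leg is at the mark to within about 1 mm and has been held there. The bystanders are untouched. I'll recentre to y = -6.5 and start closing.

step_arm([
  {"x": 0,"y": -0.02,"z": 0,"wx": 0,"wy": 0,"wz": 0,"grip": 1},
  {"x": 0,"y": -0.02,"z": 0,"wx": 0,"wy": 0,"wz": 0,"grip": 1},
  {"x": 0,"y": -0.02,"z": 0,"wx": 0,"wy": 0,"wz": 0,"grip": 1},
  {"x": 0,"y": 0,"z": 0,"wx": 0,"wy": 0,"wz": 0,"grip": 1},
  {"x": 0,"y": 0,"z": 0,"wx": 0,"wy": 0,"wz": 0,"grip": 0.3},
  {"x": 0,"y": 0,"z": 0,"wx": 0,"wy": 0,"wz": 0,"grip": 0.3},
  {"x": 0,"y": 0,"z": 0,"wx": 0,"wy": 0,"wz": 0,"grip": 0.3},
  {"x": 0,"y": 0,"z": 0,"wx": 0,"wy": 0,"wz": 0,"grip": 0.3},
], force=50)

```text
time: 6.95
eef_pos: [0.4861, 0.0605, 0.0422]
orientation: [0.562, 0.827, 0.0, 0.0]
contact_force: [1.7, -4.2, 4.8]
opening: 0.0559
grasp_force: 3.0
```

Run:
```python
from h import *
st()
```

```text
6.95 stand TCP mm [41.6 -6.8 42.2] F stand [-4.5 -0.1  4.8] 0.0558927386801634 2.9962212312966585
```

step_arm([
  {"x": 0,"y": 0,"z": 0,"wx": 0,"wy": 0,"wz": 0,"grip": -0.1},
  {"x": 0,"y": 0,"z": 0,"wx": 0,"wy": 0,"wz": 0,"grip": -0.1},
  {"x": 0,"y": 0,"z": 0,"wx": 0,"wy": 0,"wz": 0,"grip": -0.1},
  {"x": 0,"y": 0,"z": 0,"wx": 0,"wy": 0,"wz": 0,"grip": -1},
  {"x": 0,"y": 0,"z": 0,"wx": 0,"wy": 0,"wz": 0,"grip": -1},
  {"x": 0,"y": 0,"z": 0,"wx": 0,"wy": 0,"wz": 0,"grip": -1},
  {"x": 0,"y": 0,"z": 0,"wx": 0,"wy": 0,"wz": 0,"grip": -1},
  {"x": 0,"y": 0,"z": 0,"wx": 0,"wy": 0,"wz": 0,"grip": -1},
])

```text
time: 7.75
eef_pos: [0.4857, 0.0606, 0.0422]
orientation: [0.562, 0.827, -0.0, -0.0]
contact_force: [-2.1, -3.4, 7.9]
opening: 0.0273
grasp_force: 51.3
```

Run:
```python
from h import *
st()
p=np.load('p.npy')
D=dict(snap(['wrist','scene']))
w,s=D['wrist'],D['scene']
a=cv2.resize(w['pixels'][0:240,150:310],(400,600),interpolation=cv2.INTER_CUBIC)
b=cv2.resize(s['pixels'][150:230,300:380],(400,400),interpolation=cv2.INTER_CUBIC)
c=cv2.resize(s['pixels'][60:420,100:500],(400,200))
cv2.imwrite('pics/w5.png',np.hstack([a,np.vstack([b,c])]))
```

```text
7.75 stand TCP mm [41.8 -6.4 42.2] F stand [-2.4  3.2  7.9] 0.027348960060142955 51.282641887664795
```

View pics/w5.png

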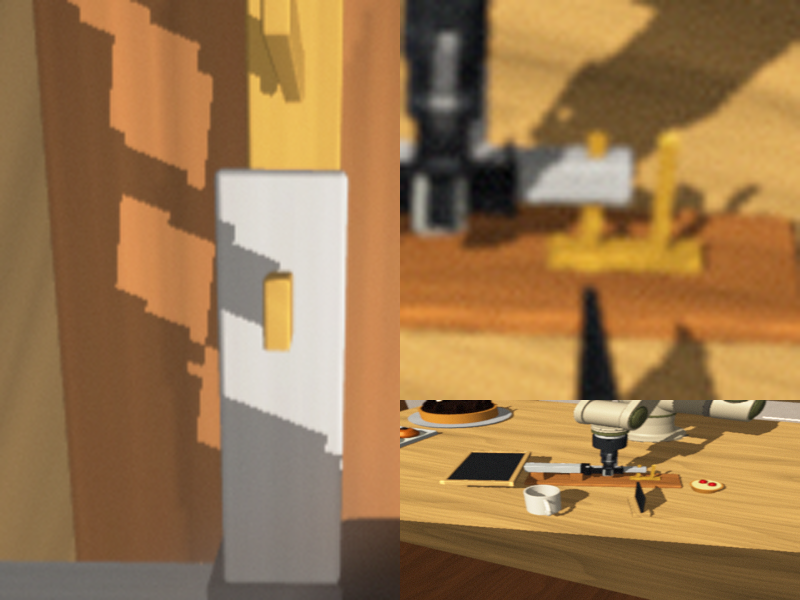

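The leg end is unchanged at (633,160), midway between the posts. The opening is 27 mm with 51 N of grip, which means the lever is closed against the leg. I'll hand it in.

Run:
```python
from h import *
st(); print(r.close_job())
```

```text
7.85 stand TCP mm [41.8 -6.4 42.2] F stand [-1.2  2.9  7.1] 0.026825271782673105 51.28314569592476
the job is handed in; nothing more can be done
None
```

I drew the leg out to the brass gate (end about 1 mm from its middle by camera), closed the lever and handed in at 7.85 s with the gripper still squeezing both at about 51 N and the bystanders untouched; closure is inferred from the 27 mm opening, and the hand-in returned no verdict.

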